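# Tune the kitchen radio and hold up its aerial

## Task

Tune the kitchen radio: turn the big dial until its pointer stands at the paper tab stuck on the scale. Then press the aerial's release button so that the aerial pops up, draw the aerial straight up by its cap, past the first stop, to the second stop, and finish while still gripping the cap and holding the aerial fully drawn out, because it is worn and sinks back when let go. Keep the radio standing flat where it is, and leave the volume knob and the other things on the counter alone.

Things in the scene. Friction and masses are not known exactly. Their poses are not given: they have to be found in the camera images.
- radio: Kitchen radio standing loose on rubber feet, 2.4 kg: wooden case 120 mm deep (x), 270 mm wide (y), flat metal control panel on top at 140 mm. Origin: centre of underside; x from the front (grey grille) to the back (battery door), z up. On the panel at (x, y) mm: dial (0, -65), aerial (28, 98), release button (28, 42), volume knob (-34, 35). A pull above 12 N on the aerial tips it
- dial_grip (a point): On the upright axis of the tuning dial, 19 mm above the panel. The dial is the largest control: a skirt 60 mm in diameter, 4 mm thick, carrying a round ribbed grip 40 mm in diameter, 5 to 32 mm above the panel. It turns about the vertical without clicks, light friction (0.04 N m), stays where it is left; end stops 2.3 rad either side of pointing straight to the back
- dial_pointer (a point): Outer tip of the white raised pointer on the dial's skirt, 30 mm from the dial's axis; it turns with the dial. A white line on top of the grip runs the same way
- station_mark (a point): Where the pointer tip must come: 30 mm from the dial's axis, in line with the paper tab. The tab is a white strip 18 by 8 mm lying radially over the rim of the black scale (33 to 51 mm from the axis), fixed to the radio. At the start the pointer is 0.5 to 2.0 rad clockwise of it (from above): turn anticlockwise; a large angle may need two grips
- button_top (a point): Centre of the top of the aerial's release button: a rectangular grey key 28 mm (radio x) by 18 mm (radio y), standing 10 mm above the panel. It goes down 5 mm against a spring (2 N at first, 5 N at the bottom) and comes back up. From about 3 mm down it frees the catch; the aerial springs up at once and stays up after the button is let go
- aerial_well (a point): Fixed point on the panel, at the aerial's axis. The steel aerial is upright, moves only straight up and down, and has two tubes in a sheath. Popped up, the sheath (10 mm thick) shows 13 mm. The loose lower tube then draws out 60 mm with under 1 N (first stop), then the upper tube 60 mm more with about 3 N (second stop, a hard end). Let go, the lower tube sinks back
- aerial_tip: Steel cap on the aerial's upper tube, an upright cylinder 13 mm in diameter, 18 mm long. Origin: centre of the cap; axes as the radio's. Height of the origin above the panel: -7 mm stowed (locked, only 2 mm of cap showing), 25 mm popped up (on a light spring), 85 mm at the first stop, 145 mm at the second
- volume (a joint): Volume knob, a small round knob 22 mm in diameter and 14 mm high on the panel; rad, 0 at the start, to be left alone
- canister: Stainless steel sugar canister with a screw-top lid, upright, 104 mm in diameter, 146 mm high, beside the radio; origin at the centre of its underside; to be left alone
- mug: Brown glazed mug, 82 mm in diameter, 92 mm high, handle at its +y side, beside the radio on the other hand; origin at the centre of its underside; to be left alone
- dipper: Wooden honey dipper, 160 mm long, up to 28 mm thick, lying on the counter in front of the radio; origin on the counter under its middle, x along its length; to be left alone
- carousel_rim (a point): Point on the rim of the rotating tray of the white spice carousel (four shakers, 176 mm in diameter, 200 mm high), 88 mm from its axis, 26 mm above the counter; to be left alone

How it is judged:
On the way, in this order (a step that is already met when the one before it is completed fails the run):
1. the dial's pointer stands at the paper tab (horizontal distance between dial_pointer and station_mark below 0.0045 m), for 0.3 s.
2. the aerial has been released by its button and has popped up (horizontal distance between dial_pointer and station_mark below 0.0045 m and z of aerial_tip in the frame of radio above 0.16 m), for 0.2 s.
3. the gripped aerial is drawn past the first stop (horizontal distance between dial_pointer and station_mark below 0.0045 m and z of aerial_tip in the frame of radio above 0.228 m and contact force between the fingers and aerial_tip above 1 N), for 0.1 s.
At the end, for the whole second after the job is handed in: Pointer tip within 4.5 mm (about 8 degrees) of the mark; cap within 6 mm of the second stop, still, gripped by the fingers; radio flat on the counter (tilt below 0.02 rad, raised below 4 mm), within 25 mm of where it stood; volume within 0.3 rad of its start (horizontal distance between dial_pointer and station_mark below 0.0045 m and z of aerial_tip in the frame of radio above 0.279 m and contact force between the fingers and aerial_tip above 1 N and linear speed of aerial_tip below 0.02 m/s and angle between radio's own z axis and vertical below 0.02 rad and height (world z) of radio below 0.004 m and distance of radio from where it was at the start of the episode below 0.025 m and value of joint volume between -0.3 and 0.3 rad); the arm keeps its last pose, push and grip.
It fails at once if the radio is shoved, lifted or tipped (more than 25 mm or 0.08 rad) (distance of radio from where it was at the start of the episode above 0.025 m or angle between radio's own z axis and vertical above 0.08 rad).
It fails at once if the volume knob is turned (more than 0.3 rad) (value of joint volume above 0.3 rad or value of joint volume below -0.3 rad).
It fails at once if another thing on the counter is disturbed (moved more than 30 mm, canister or mug tipped) (distance of any of canister, mug, dipper, carousel_rim from where it was at the start of the episode above 0.03 m or angle between any of canister, mug's own z axis and vertical above 0.3 rad).
It also fails if it takes over 72 s, if anything falls off the work surface, if the arm or the gripper's body presses on something with over 40 N, if the wrist force passes 120 N, or if a joint passes its speed limit or range.

## Robot

A 7-joint arm with a two-finger parallel gripper is mounted at the origin on the work surface. World frame = base frame: x ahead of the robot, y to its left, z up, the work surface at z = 0. Lengths are in m, angles in rad, forces in N, time in s.
With the tool pointing down it reaches from about 0.4 to 0.85 m from the base axis. Payload 4.5 kg.
Tool frame: the origin (TCP) lies between the finger pads; the fingertips stand 19 mm ahead of it and the grasp point (between the pads) is the TCP (r.tips_ahead is the distance from the TCP to the fingertips, in m); z points along the fingers, y is the line along which they close (so a half turn about z gives the same grasp; the last joint's range is limited). The gripper opens to 88 mm and grips with 3 to 60 N. Pads are 18 mm wide; open, the fingers measure 123 mm over their backs; the gripper's body (75 mm by 187 mm) begins 45 mm behind the grasp point.
Start: joints at [-1.117, 0.689, -0.195, 1.565, 0.157, 0.902, -0.215], TCP at [0.255, 0.571, 0.236] pointing down, gripper open.
Joint ranges: [-3.01, 3.01], [-0.46, 2.08], [-1.47, 1.51], [0.13, 2.56], [-1, 4.14], [0.04, 2.09], [-2.66, 2.66]. Speed limits (rad/s): [2.57, 2.57, 3.14, 3.14, 3.14, 3.14, 3.14].

## Interface

Orientations are given as a unit quaternion [x, y, z, w].
In Python, from plant import r, cams, models gives the robot as it stands. The module is installed in compiled form; this text tells all that it offers.
- The arm moves only by the tool jog_arm, never from a script. Its arguments are lists of equal length, an entry for each row: "turn": the turn, a rotation vector about the tool's x, y, z in rad, a list of three; "translation": the shift along the tool's x, y, z in m, a list of three; "grip": the closure, from 0 (fully open) to 1 (shut). In form: {"turn": [[ax, ay, az], ...], "translation": [[tx, ty, tz], ...], "grip": [grip, ...]}. A call has 1 to 20 rows; each row is the pose to reach, as a shift and turn from the pose commanded when the call began, along the tool's axes at that moment; what a row does not reach only later rows make up. A row lasts 1/8 s, in which the tool goes at most 62.5 mm and 10.7 degrees, less where a joint would pass 70% of its speed; a pose out of reach is approached as far as the arm can. A call with a gripper value outside its range is refused whole. The fingers move at their own pace and stop on an object; "force" is the grip in N (left out, the last holds). Time passes only in rows, so rows that repeat a pose let the fingers close. It gives the time, the measured TCP pose, the force, the opening and the grip force at its end, in the units of the state.
- r.get_state(): the state, without advancing time (a new reading comes with each control period).
- cams.snapshot(name): name is "scene" or "top" or "wrist"; returns the picture (420x560x3 uint8, red, green, blue); there is no depth.
- cams.camera_params(name): a dict with "fx", "fy", "cx", "cy" (pixels), "eye" and "orientation" of the camera in the world. Camera axes: x right, y up, looking along -z (the intrinsics and any distortion apply to the point x, -y, -z); pixel columns grow to the right and rows downward; lengths in m; the calibration is good to about 2 mm. A picture is of the moment at which its call begins: read the wrist's pose just before it. camera_params takes no time and is no camera call; for the wrist camera it gives the pose at the moment of the call.
- r.finish_job(): hands the job in; it is judged then, once.
Trained networks look in the newest picture that a camera, given by its name, has taken for a name from the list of things; names that differ only in an ending like _2 or _b are one class to them, and where a whole thing is asked for, a point or a joint stands for the part that bears it (a point fixed in the world has none). Each returns a list of dicts, best first, with "p" (0 to 1); they miss things now and then, are a little off and sometimes report something else, mostly with a low value. They report only what shows in the picture. A call takes as long as a camera call.
- models.find_in(camera, name): "position" ([x, y, z] in m, in world coordinates, good to about 4 mm: the middle of the surface that is visible of it).
- models.masks_of(camera, name): "pixels" (420x560 bool, what is visible of it).
- models.place_of(camera, name): "position" ([x, y, z] in m, in world coordinates, good to about 4 mm: a listed point, or the origin of a listed thing).
The state is a dict: "clock": time; "q": joint angles; "qd": joint speeds; "joint_torque": joint torques, N m; "tool_pos": TCP position; "eef_rot": TCP orientation; "contact_force": force on the tool from outside, world axes, zero at the start; "moment": the same for the moment, N m; "opening": opening from 0.0 (shut) to 1.0 (fully open); "finger_force": force on a finger pad.
Only numpy, scipy, OpenCV 4.12 (cv2) and the standard library are available. Lean on these libraries where they do the work, as an engineer would, in place of code of your own. Each camera call takes 0.05 s, during which the arm holds its last target. There are 200 camera calls.

## Working session

There is one attempt and no reset: what is moved stays moved. The work goes in short steps, Python scripts to look and compute and a tool call to move; the robot and the scene stay as the last step left them, time stands still between calls to the robot, and variables do not carry over. Pictures are saved under pics/ and viewed, at most 10 in all, crops included, and the job is handed in when it is done.

Besides the shell and the picture viewer there is one more tool, called after ">>>" by a JSON object that holds its "method" and its "body". jog_arm: Moves the arm, as the interface text tells. Its arguments: {"type":"object","properties":{"turn":{"type":"array"},"translation":{"type":"array"},"grip":{"type":"array"},"force":{"type":"number"}},"required":["turn","translation","grip"]}

```bash
mkdir -p pics; cat > h.py <<'E'
import numpy as np, cv2
from scipy.spatial.transform import Rotation as R
from plant import r, cams, models
def snap(n,f):
    im=cams.snapshot(n); cv2.imwrite('pics/'+f,im[:,:,::-1].copy()); return im
def project(c,p):
    C=cams.camera_params(c) if isinstance(c,str) else c
    v=R.from_quat(C['orientation']).inv().apply(np.array(p)-C['eye'])
    return C['cx']+C['fx']*v[0]/-v[2], C['cy']+C['fy']*v[1]/v[2]
def ray(C,uv,z):
    d=np.array([(uv[0]-C['cx'])/C['fx'],-(uv[1]-C['cy'])/C['fy'],-1])
    d=R.from_quat(C['orientation']).apply(d); e=np.array(C['eye'])
    return e+d*(z-e[2])/d[2]
E
python3 - <<'E'
from h import *
np.set_printoptions(precision=4,suppress=True)
s=r.get_state(); print(s['clock'],s['tool_pos'],s['eef_rot'],R.from_quat(s['eef_rot']).as_matrix())
a=snap('top','t0.png'); b=snap('scene','s0.png')
cv2.imwrite('pics/both.png',np.vstack([a,b])[:,:,::-1].copy()[::1])
print(cams.camera_params('top'))
for c in('top','scene'):
  for n in ['radio','dial_grip','dial_pointer','station_mark','button_top','aerial_well','aerial_tip','volume','canister','mug','dipper','carousel_rim']:
    try: print(c,n,[(np.round(d['position'],4),round(d['p'],2)) for d in models.place_of(c,n)[:2]])
    except Exception as e: print(c,n,e)
print(r.get_state()['clock'])
E
```

```text
0.0 [0.2545 0.5702 0.2354] [ 0.2083  0.9781 -0.0009 -0.0001] [[-0.9132  0.4074 -0.0006]
 [ 0.4074  0.9132 -0.0017]
 [-0.0001 -0.0018 -1.    ]]
{'fx': 501.2522469428812, 'fy': 501.2522469428812, 'cx': 271.3341050763987, 'cy': 210.66344178332855, 'eye': array([0.3305, 0.1388, 1.241 ]), 'orientation': array([-0.0669,  0.061 ,  0.7077, -0.7007])}
top radio [(array([0.5804, 0.0581, 0.0012]), 0.84), (array([ 0.5964, -0.001 ,  0.1589]), 0.67)]
top dial_grip [(array([ 0.5979, -0.0008,  0.1591]), 0.96)]
top dial_pointer [(array([ 0.6301, -0.0038,  0.1484]), 0.87), (array([ 0.4952,  0.2752, -0.0004]), 0.23)]
top station_mark [(array([0.6118, 0.0205, 0.1476]), 0.52)]
top button_top [(array([0.595 , 0.1022, 0.1499]), 0.39)]
top aerial_well [(array([0.5742, 0.1586, 0.1403]), 0.75)]
top aerial_tip [(array([ 0.484 , -0.0467, -0.0017]), 0.46)]
top volume it knows: aerial_tip, aerial_well, button_top, canister, carousel_rim, dial_grip, dial_pointer, dipper, mug, radio, station_mark
top canister [(array([0.4941, 0.2775, 0.0009]), 0.94)]
top mug [(array([ 0.6459, -0.1757,  0.0021]), 0.97), (array([0.58
[... 331 characters left out ...]
.6274, -0.0078,  0.1495]), 0.84)]
scene station_mark [(array([0.61  , 0.0247, 0.1471]), 0.56), (array([ 0.6298, -0.0081,  0.152 ]), 0.54)]
scene button_top [(array([0.5917, 0.1049, 0.1563]), 0.51)]
scene aerial_well [(array([0.5754, 0.1602, 0.1388]), 0.82), (array([ 0.4906,  0.2785, -0.0023]), 0.67)]
scene aerial_tip []
scene volume it knows: aerial_tip, aerial_well, button_top, canister, carousel_rim, dial_grip, dial_pointer, dipper, mug, radio, station_mark
scene canister [(array([ 0.4943,  0.2769, -0.0012]), 0.66)]
scene mug [(array([ 0.6459, -0.1747, -0.0004]), 0.6)]
scene dipper [(array([ 0.4864, -0.0494,  0.0039]), 0.53)]
scene carousel_rim [(array([0.4823, 0.51  , 0.0244]), 0.89)]
1.2
```

View pics/t0.png

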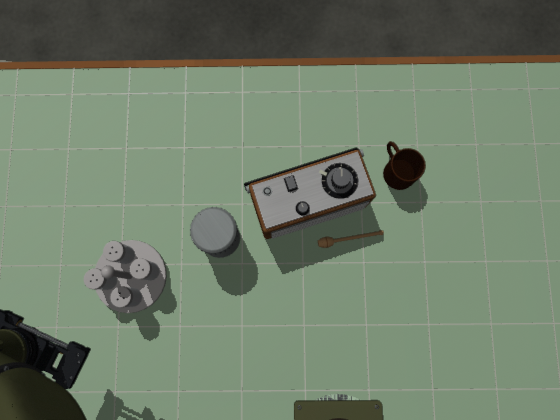

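View pics/s0.png

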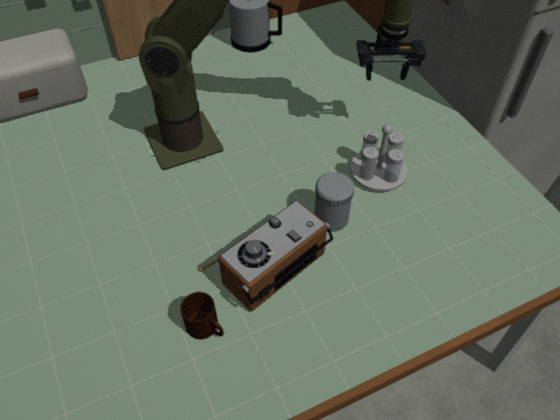

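The top picture shows the radio with its dial at about (342,180), the button at (291,184), the aerial at (267,191) and the volume knob at (302,208). The network positions fit this, giving a radio yaw of about 17.5°. I'll lift and go above the dial for a wrist view.

>>> {"method": "jog_arm", "body": {"turn": [[0,0,0],[0,0,0],[0,0,1.76],[0,0,1.76],[0,0,1.76],[0,0,1.76],[0,0,1.76],[0,0,1.76],[0,0,1.76],[0,0,1.76],[0,0,1.76],[0,0,1.76],[0,0,1.76],[0,0,1.76],[0,0,1.76],[0,0,1.76]], "translation": [[0,0,-0.06],[0,0,-0.12],[-0.5,-0.37,-0.12],[-0.5,-0.37,-0.12],[-0.5,-0.37,-0.12],[-0.5,-0.37,-0.12],[-0.5,-0.37,-0.12],[-0.5,-0.37,-0.12],[-0.5,-0.37,-0.12],[-0.5,-0.37,-0.12],[-0.5,-0.37,-0.12],[-0.5,-0.37,-0.12],[-0.5,-0.37,-0.12],[-0.5,-0.37,-0.12],[-0.5,-0.37,-0.12],[-0.5,-0.37,-0.12]], "grip": [0,0,0,0,0,0,0,0,0,0,0,0,0,0,0,0], "force": 15}}

```text
clock: 3.2
tool_pos: [0.5601, 0.0306, 0.3563]
eef_rot: [0.886, 0.464, 0.0, -0.0]
contact_force: [-0.6, 0.3, 0.1]
opening: 0.999
finger_force: 0.0
```

```bash
python3 - <<'E'
from h import *
np.set_printoptions(precision=4,suppress=True)
s=r.get_state(); Rm=R.from_quat(s['eef_rot']);print(s['clock'],s['tool_pos'],s['q'],Rm.as_matrix())
C=cams.camera_params('wrist'); print(C, 'cam in tool',Rm.inv().apply(C['eye']-s['tool_pos']))
a=snap('wrist','w0.png')
for n in ['radio','dial_grip','dial_pointer','station_mark','button_top','aerial_well']:
    print(n,[(np.round(d['position'],4),round(d['p'],2),np.round(project(C,d['position']))) for d in models.place_of('wrist',n)[:2]])
E
```

```text
3.2 [0.5601 0.0306 0.3563] [-0.3263  0.4868  0.3131  1.6052 -0.1653  1.0757 -0.5749] [[ 0.5699  0.8217 -0.0001]
 [ 0.8217 -0.5699  0.0007]
 [ 0.0005 -0.0005 -1.    ]]
{'fx': 357.21433574779684, 'fy': 357.21433574779684, 'cx': 274.5658657879321, 'cy': 211.59275592564993, 'eye': array([0.6077, 0.0975, 0.5047]), 'orientation': array([-0.1523,  0.0478, -0.2945,  0.9422])} cam in tool [ 0.0822  0.0009 -0.1484]
radio [(array([ 0.5794,  0.0591, -0.0011]), 0.73, array([274., 129.]))]
dial_grip [(array([ 0.6002, -0.0058,  0.159 ]), 0.92, array([328., 187.]))]
dial_pointer [(array([ 0.6318, -0.0071,  0.1456]), 0.73, array([353., 168.]))]
station_mark [(array([0.6162, 0.023 , 0.1515]), 0.68, array([325., 153.]))]
button_top [(array([0.5929, 0.1023, 0.1469]), 0.65, array([259.,  98.]))]
aerial_well [(array([0.579 , 0.1608, 0.1418]), 0.95, array([211.,  53.]))]
```

View pics/w0.png

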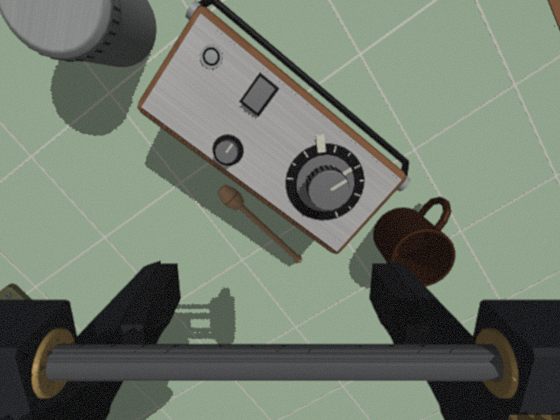

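The wrist picture shows the radio clearly: dial grip top at about (327,188), tab at (321,143), pointer tip at about (353,170), button at (259,94), aerial at (211,56) and volume knob at (228,150). I'll refine these from the pixels.

```bash
python3 - <<'E'
from h import *
np.set_printoptions(precision=4,suppress=True)
C=cams.camera_params('wrist')
a=cv2.imread('pics/w0.png'); cr=a[110:240,265:395]; cv2.imwrite('pics/w0c.png',cv2.resize(cr,None,fx=4.5,fy=4.5,interpolation=cv2.INTER_CUBIC))
for n in ['button_top','aerial_well','dial_pointer']:
  m=models.masks_of('wrist',n)
  if m:
    P=m[0]['pixels']; v,u=np.nonzero(P); z={'button_top':.15,'aerial_well':.141,'dial_pointer':.144}[n]
    print(n,m[0]['p'],P.sum(),u.mean(),v.mean(),cv2.minAreaRect(np.c_[u,v].astype(np.int32)),ray(C,(u.mean(),v.mean()),z))
for k,(u,v,z) in dict(grip=(327,188,.172),scale=(326,181,.14),tab=(321,143.5,.14),b=(259,94,.15),ae=(211,56,.142)).items(): print(k,ray(C,(u,v),z))
s=r.get_state();print(s['clock'])
E
```

```text
button_top 0.85 597 258.5393634840871 94.07035175879398 ((258.16912841796875, 94.13011169433594), (20.6691951751709, 30.241653442382812), 37.5685920715332) [0.5952 0.1038 0.15  ]
aerial_well 0.83 32616 270.4506683836154 129.26152808437575 ((268.53277587890625, 130.36068725585938), (281.16900634765625, 136.87142944335938), 39.80556869506836) [0.5851 0.0701 0.141 ]
dial_pointer 0.61 2617 324.5510126098586 182.42529614061903 ((324.5000305175781, 182.5), (55.154327392578125, 57.982749938964844), 45.0) [ 0.6003 -0.0058  0.144 ]
grip [ 0.5999 -0.0039  0.172 ]
scale [ 0.6023 -0.0065  0.14  ]
tab [0.6189 0.0293 0.14  ]
b [0.5955 0.1036 0.15  ]
ae [0.5781 0.1568 0.142 ]
3.7
```

View pics/w0c.png

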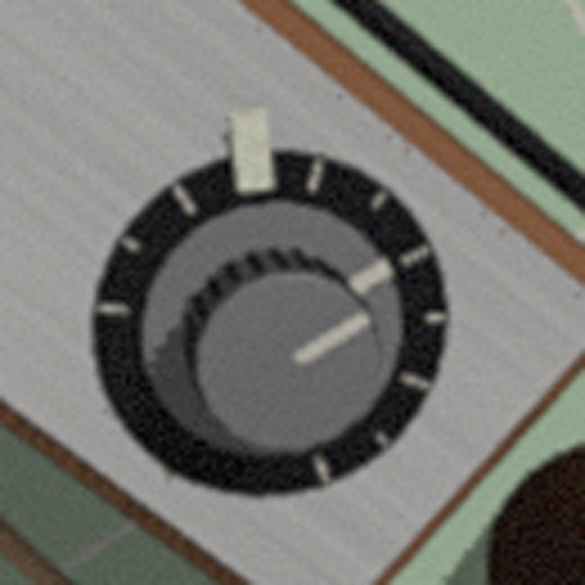

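```bash
python3 - <<'E'
from h import *
np.set_printoptions(precision=4,suppress=True)
C=cams.camera_params('wrist')
f=lambda u,v,z: ray(C,(265+u/4.5,110+v/4.5),z)[:2]
g=f(287,362,.172); sc=f(270,323,.14); t=f(252,150,.14); t1=f(248,111,.1405);t2=f(256,191,.1405); p=f(390,267,.1445); p0=f(357,287,.1445); l0=f(297,360,.172); l1=f(368,320,.172)
ang=lambda a:np.degrees(np.arctan2(a[1],a[0]))
print(g,sc,t,p)
for c in(g,sc): print(ang(t-c),np.hypot(*(t-c)),ang(p-c),np.hypot(*(p-c)))
print(ang(t1-t2),ang(p-p0),ang(l1-l0))
E
```

```text
[ 0.6001 -0.0071] [ 0.601  -0.0068] [0.619  0.0293] [ 0.6305 -0.0101]
62.416564144578565 0.040995983658240136 -5.616703573655738 0.030543686653994154
63.43583185154204 0.040294974670225366 -6.367143675320351 0.02961686233475657
63.205515695139866 -2.199455356193589 -3.935399671422769
```

>>> {"method": "jog_arm", "body": {"turn": [[0,0,0],[0,0,0],[0,0,0],[0,0,0],[0,0,0],[0,0,0],[0,0,0],[0,0,0],[0,0,0],[0,0,0],[0,0,0],[0,0,0],[0,0,0],[0,0,0],[0,0,0]], "translation": [[-0.004,0.03,0.03],[-0.008,0.0546,0.07],[-0.008,0.0546,0.11],[-0.008,0.0546,0.14],[-0.008,0.0546,0.165],[-0.008,0.0546,0.18],[-0.008,0.0546,0.188],[-0.008,0.0546,0.188],[-0.008,0.0546,0.188],[-0.008,0.0546,0.188],[-0.008,0.0546,0.188],[-0.008,0.0546,0.188],[-0.008,0.0546,0.188],[-0.008,0.0546,0.188],[-0.008,0.0546,0.188]], "grip": [0,0,0,0,0,0,0,0,0.3,0.5,0.7,1,1,1,1], "force": 12}}

```text
clock: 5.58
tool_pos: [0.5981, -0.0068, 0.168]
eef_rot: [0.886, 0.463, -0.002, -0.003]
contact_force: [-4.6, 3.1, 4.9]
opening: 0.437
finger_force: 12.0
```

>>> {"method": "jog_arm", "body": {"turn": [[0,0,0],[0,0,-0.1],[0,0,-0.25],[0,0,-0.4],[0,0,-0.55],[0,0,-0.7],[0,0,-0.85],[0,0,-1.0],[0,0,-1.1],[0,0,-1.18],[0,0,-1.18],[0,0,-1.18]], "translation": [[0,-0.002,-0.001],[0,-0.002,-0.001],[0,-0.002,-0.001],[0,-0.002,-0.001],[0,-0.002,-0.001],[0,-0.002,-0.001],[0,-0.002,-0.001],[0,-0.002,-0.001],[0,-0.002,-0.001],[0,-0.002,-0.001],[0,-0.002,-0.001],[0,-0.002,-0.001]], "grip": [1,1,1,1,1,1,1,1,1,1,1,1]}}

```text
clock: 7.08
tool_pos: [0.5995, -0.007, 0.1687]
eef_rot: [0.48, 0.877, 0.0, 0.0]
contact_force: [3.0, 3.0, -9.2]
opening: 0.434
finger_force: 12.0
```

```bash
python3 - <<'E'
from h import *
np.set_printoptions(precision=4,suppress=True)
s=r.get_state(); Rm=R.from_quat(s['eef_rot']);print(s['clock'],s['tool_pos'],s['q'],s['moment'],Rm.as_matrix())
C=cams.camera_params('wrist');print(C)
a=snap('wrist','w1.png')
for n in ['dial_grip','dial_pointer','station_mark','button_top','aerial_well']:
    print(n,[(np.round(d['position'],4),round(d['p'],2),np.round(project(C,d['position']))) for d in models.place_of('wrist',n)[:2]])
E
```

```text
7.075 [ 0.5995 -0.007   0.1687] [-0.0044  0.7379 -0.1058  1.7137  0.11    0.6952  0.4028] [ 0.5138 -0.5982  0.0552] [[-0.5398  0.8418  0.0005]
 [ 0.8418  0.5398  0.0007]
 [ 0.0004  0.0008 -1.    ]]
{'fx': 357.21433574779684, 'fy': 357.21433574779684, 'cx': 274.5658657879321, 'cy': 211.59275592564993, 'eye': array([0.5557, 0.0616, 0.3171]), 'orientation': array([-0.1532, -0.0452,  0.2778,  0.9473])}
dial_grip [(array([ 0.5984, -0.0064,  0.161 ]), 0.63, array([273., 267.]))]
dial_pointer []
station_mark [(array([0.6157, 0.0228, 0.1513]), 0.55, array([334., 231.])), (array([ 0.6515, -0.1721, -0.003 ]), 0.39, array([232., 338.]))]
button_top [(array([0.5938, 0.1049, 0.1501]), 0.89, array([403.,  54.]))]
aerial_well []
```

View pics/w1.png

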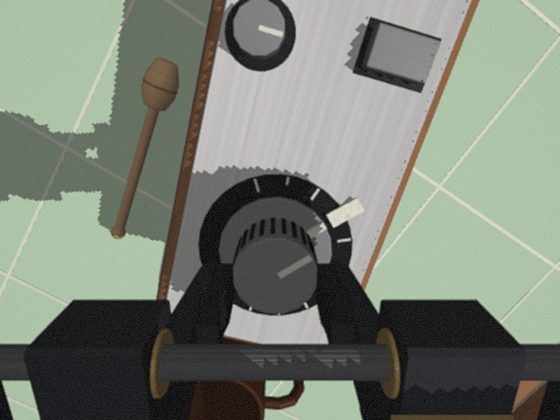

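The pointer has come to nearly the tab (tab at (345,213), pointer end at about (322,230)). I'll check closely.

```bash
python3 - <<'E'
import cv2
a=cv2.imread('pics/w1.png'); cr=a[180:290,250:370]; cv2.imwrite('pics/w1c.png',cv2.convertScaleAbs(cv2.resize(cr,None,fx=5,fy=5,interpolation=cv2.INTER_CUBIC),alpha=1.5))
E
```

```text
(no output)
```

View pics/w1c.png

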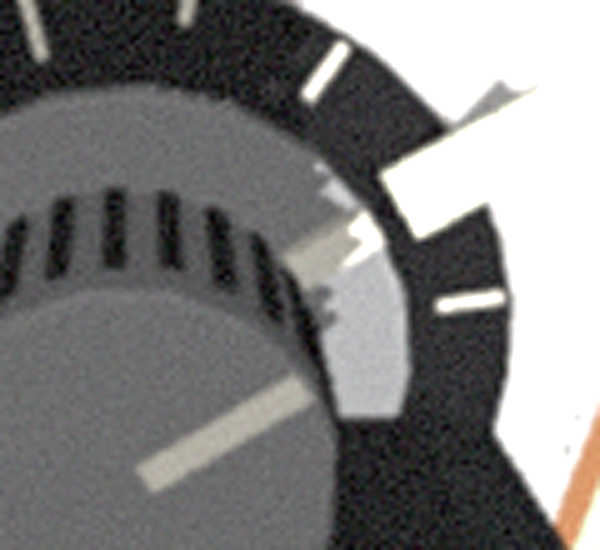

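```bash
python3 - <<'E'
from h import *
np.set_printoptions(precision=4,suppress=True)
C=cams.camera_params('wrist')
f=lambda u,v,z: ray(C,(250+u/5,180+v/5),z)[:2]
ang=lambda a:np.degrees(np.arctan2(a[1],a[0]))
c=np.array([.5995,-.007])
for n,p in dict(tip=f(376,229,.1445),pin=f(300,268,.1445),tabin=f(402,208,.1405),l0=f(145,478,.172),l1=f(307,388,.172)).items(): print(n,p,ang(p-c),np.hypot(*(p-c)))
E
```

```text
tip [0.6124 0.0207] 65.11673062378966 0.030552521500365703
pin [0.6082 0.0129] 66.35749392626045 0.021717327219895898
tabin [0.6146 0.0232] 63.40036750710624 0.03375833432844746
l0 [ 0.5996 -0.004 ] 88.67645941718753 0.0029890599770299054
l1 [0.6069 0.0114] 68.22114090970487 0.01983457639516848
```

The pointer is within about 2° of the tab. I'll release, lift, shut the fingers and hover over the button.

>>> {"method": "jog_arm", "body": {"turn": [[0,0,0],[0,0,0],[0,0,0],[0,0,0],[0,0,0],[0,0,0],[0,0,0],[0,0,0.13],[0,0,0.265],[0,0,0.265],[0,0,0.265],[0,0,0.265],[0,0,0.265],[0,0,0.265],[0,0,0.265],[0,0,0.265]], "translation": [[0,0,0],[0,0,0],[0,0,0],[0,0,0],[0,0,-0.02],[0,0,-0.05],[0,0,-0.07],[0.05,0.03,-0.07],[0.095,0.055,-0.07],[0.095,0.055,-0.07],[0.095,0.055,-0.07],[0.095,0.055,-0.05],[0.095,0.055,-0.03],[0.095,0.055,-0.02],[0.095,0.055,-0.012],[0.095,0.055,-0.012]], "grip": [0.3,0,0,0,0,0,0,0.5,1,1,1,1,1,1,1,1]}}

```text
clock: 9.38
tool_pos: [0.594, 0.1015, 0.181]
eef_rot: [0.591, 0.806, -0.0, -0.0]
contact_force: [-0.1, -0.5, 0.0]
opening: 0.009
finger_force: 0.0
```

```bash
python3 - <<'E'
from h import *
np.set_printoptions(precision=4,suppress=True)
s=r.get_state(); Rm=R.from_quat(s['eef_rot']);print(s['clock'],s['tool_pos'],s['q'],Rm.as_matrix())
C=cams.camera_params('wrist')
a=snap('wrist','w2.png')
for n in ['button_top','aerial_well','dial_pointer','station_mark','dial_grip']:
    print(n,[(np.round(d['position'],4),round(d['p'],2),np.round(project(C,d['position']))) for d in models.place_of('wrist',n)[:2]])
cams.snapshot('top')
for n in ['dial_pointer','station_mark','dial_grip','radio']:
    print(n,[(np.round(d['position'],4),round(d['p'],2)) for d in models.place_of('top',n)[:1]])
E
```

```text
9.375 [0.594  0.1015 0.181 ] [-0.231   0.7245 -0.0261  1.6955  0.0264  0.7225  0.035 ] [[-0.3006  0.9537 -0.0005]
 [ 0.9537  0.3006 -0.0003]
 [-0.0001 -0.0005 -1.    ]]
button_top [(array([0.5957, 0.1057, 0.1481]), 0.61, array([279., 242.])), (array([ 0.5799,  0.0559, -0.0009]), 0.58, array([247., 222.]))]
aerial_well [(array([0.5777, 0.1636, 0.1423]), 0.85, array([280., 129.]))]
dial_pointer []
station_mark [(array([ 0.4903, -0.0492, -0.    ]), 0.51, array([136., 288.])), (array([0.5747, 0.158 , 0.1354]), 0.32, array([271., 136.]))]
dial_grip []
dial_pointer []
station_mark []
dial_grip []
radio [(array([0.5816, 0.0554, 0.0014]), 0.68)]
```

View pics/w2.png

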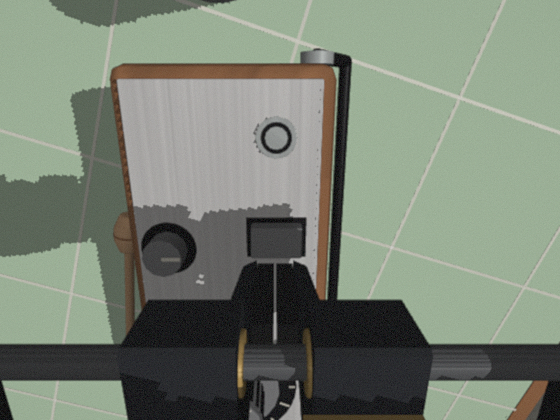

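The fingers are centred on the button at (276,240), and the aerial is straight ahead at (276,138). Pressing now.

>>> {"method": "jog_arm", "body": {"turn": [[0,0,0],[0,0,0],[0,0,0],[0,0,0],[0,0,0],[0,0,0],[0,0,0],[0,0,0]], "translation": [[0.003,0,0.005],[0.003,0,0.01],[0.003,0,0.013],[0.003,0,0.015],[0.003,0,0.017],[0.003,0,0.018],[0.003,0,0.018],[0.003,0,0.018]], "grip": [1,1,1,1,1,1,1,1]}}

```text
clock: 10.92
tool_pos: [0.5932, 0.105, 0.1633]
eef_rot: [0.591, 0.807, 0.0, 0.0]
contact_force: [-0.4, -0.1, -0.7]
opening: 0.007
finger_force: 0.0
```

```bash
python3 - <<'E'
from h import *
np.set_printoptions(precision=4,suppress=True)
C=cams.camera_params('wrist'); a=snap('wrist','w3.png')
for n in ['aerial_tip','aerial_well']:
    print(n,[(np.round(d['position'],4),round(d['p'],2),np.round(project(C,d['position']))) for d in models.place_of('wrist',n)[:2]])
m=models.masks_of('wrist','aerial_tip')
if m: v,u=np.nonzero(m[0]['pixels']); print(m[0]['p'],len(u),u.min(),u.max(),v.min(),v.max())
E
```

```text
aerial_tip [(array([0.5759, 0.1625, 0.137 ]), 0.58, array([275., 140.]))]
aerial_well [(array([0.5754, 0.1625, 0.142 ]), 0.65, array([274., 141.]))]
0.68 451 264 287 138 161
```

View pics/w3.png

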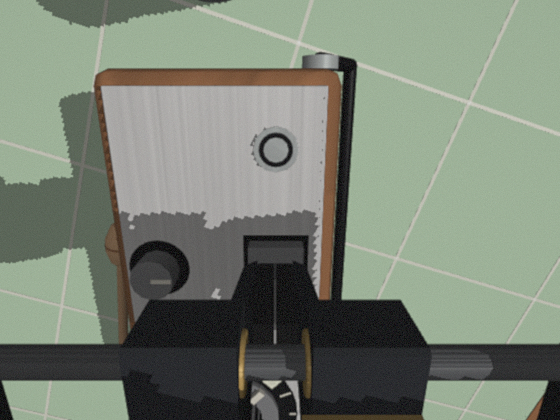

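```bash
python3 - <<'E'
from h import *
np.set_printoptions(precision=4,suppress=True)
s=r.get_state(); Rm=R.from_quat(s['eef_rot']); C=cams.camera_params('wrist')
print(r.tips_ahead,s['tool_pos'],s['contact_force'])
for q in [(0,0,.019),(.009,0,.019),(.009,0,0),(.009,.0175,0)]: print(q,project(C,s['tool_pos']+Rm.apply(q)))
for uv in[(245,238),(307,238),(276,258)]:
  for z in (.145,.15): print(uv,z,ray(C,uv,z), Rm.inv().apply(ray(C,uv,z)-s['tool_pos']))
print(ray(C,(276,150),.142),Rm.inv().apply(ray(C,(276,150),.142)-s['tool_pos']))
E
```

```text
0.019 [0.5932 0.105  0.1633] [-0.955   0.0063 -0.9031]
(0, 0, 0.019) (np.float64(273.5934001430223), np.float64(258.9881295431321))
(0.009, 0, 0.019) (np.float64(273.586190795298), np.float64(242.94244976637106))
(0.009, 0, 0) (np.float64(273.4725740718702), np.float64(259.4891406589409))
(0.009, 0.0175, 0) (np.float64(311.66311385486347), np.float64(259.507129288647))
(245, 238) 0.145 [0.5758 0.1121 0.145 ] [ 0.012  -0.0144  0.0183]
(245, 238) 0.15 [0.5756 0.1142 0.15  ] [ 0.0141 -0.014   0.0133]
(307, 238) 0.145 [0.6056 0.1215 0.145 ] [0.012  0.0169 0.0183]
(307, 238) 0.15 [0.6045 0.1234 0.15  ] [0.0141 0.0164 0.0133]
(276, 258) 0.145 [0.5941 0.1062 0.145 ] [0.0009 0.0012 0.0183]
(276, 258) 0.15 [0.5933 0.1085 0.15  ] [0.0033 0.0012 0.0133]
[0.5775 0.1585 0.142 ] [0.0558 0.0012 0.0213]
```

```bash
python3 - <<'E'
import cv2
a=cv2.imread('pics/w2.png')[200:310,220:330]; b=cv2.imread('pics/w3.png')[210:320,220:330]
import numpy as np
f=lambda c:cv2.convertScaleAbs(cv2.resize(c,None,fx=3.6,fy=5,interpolation=cv2.INTER_CUBIC),alpha=2.2)
cv2.imwrite('pics/z.png',np.hstack([f(a),f(b)]))
E
```

```text
(no output)
```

View pics/z.png

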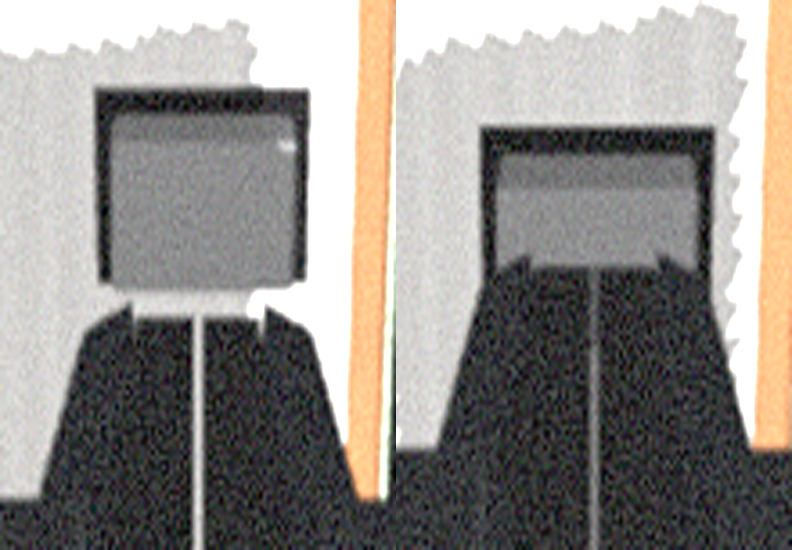

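The crop shows the whole button beyond the fingertips' front edge, so the tips are behind the button's centre as seen. I'll lift, shift 6 mm forward and press again.

>>> {"method": "jog_arm", "body": {"turn": [[0,0,0],[0,0,0],[0,0,0],[0,0,0],[0,0,0],[0,0,0],[0,0,0],[0,0,0],[0,0,0]], "translation": [[0,0,-0.006],[0,0,-0.012],[0.006,0,-0.012],[0.006,0,-0.006],[0.006,0,-0.003],[0.006,0,-0.001],[0.006,0,0.0],[0.006,0,0.0],[0.006,0,0.0]], "grip": [1,1,1,1,1,1,1,1,1]}}

```text
clock: 12.25
tool_pos: [0.5914, 0.1107, 0.1633]
eef_rot: [0.591, 0.807, 0.0, 0.0]
contact_force: [0.1, 0.3, 0.2]
opening: 0.008
finger_force: 0.0
```

>>> {"method": "jog_arm", "body": {"turn": [[0,0,0],[0,0,0],[0,0,0],[0,0,0]], "translation": [[0,0,0.001],[0,0,0.002],[0,0,0.003],[0,0,0.003]], "grip": [1,1,1,1]}}

```text
clock: 12.75
tool_pos: [0.5912, 0.1107, 0.1601]
eef_rot: [0.591, 0.807, -0.0, -0.0]
contact_force: [-0.2, 1.2, 0.4]
opening: 0.005
finger_force: 0.0
```

```bash
python3 - <<'E'
from h import *
np.set_printoptions(precision=4,suppress=True)
snap('wrist','w4.png'); snap('scene','s4.png')
for c in ('wrist','scene'):
 for n in ['aerial_tip','aerial_well','button_top','radio']:
    print(c,n,[(np.round(d['position'],4),round(d['p'],2)) for d in models.place_of(c,n)[:2]])
for f in ('w3','w4'):
  g=cv2.cvtColor(cv2.imread(f'pics/{f}.png'),cv2.COLOR_BGR2GRAY); print(f,g[205:275:2,290].tolist())
E
```

```text
wrist aerial_tip [(array([0.5752, 0.1587, 0.1362]), 0.75)]
wrist aerial_well [(array([0.5783, 0.1639, 0.1393]), 0.9)]
wrist button_top [(array([0.5933, 0.1066, 0.1516]), 0.64)]
wrist radio [(array([ 0.5832,  0.0544, -0.0048]), 0.94)]
scene aerial_tip [(array([0.58  , 0.0602, 0.0032]), 0.22)]
scene aerial_well [(array([0.5736, 0.1602, 0.1412]), 0.77)]
scene button_top [(array([0.5926, 0.1064, 0.1528]), 0.66)]
scene radio [(array([0.5796, 0.0582, 0.001 ]), 0.59)]
w3 [170, 167, 168, 175, 120, 99, 95, 90, 93, 94, 91, 100, 95, 99, 98, 55, 16, 5, 46, 51, 49, 55, 71, 70, 72, 65, 67, 65, 68, 46, 18, 20, 26, 15, 23]
w4 [168, 169, 169, 168, 162, 98, 94, 98, 92, 97, 96, 97, 96, 95, 96, 98, 98, 95, 98, 95, 96, 94, 26, 34, 26, 53, 48, 53, 61, 49, 21, 11, 21, 28, 22]
```

```bash
python3 - <<'E'
from h import *
a=cv2.imread('pics/w4.png')[120:340,165:385]; b=cv2.imread('pics/s4.png')
C=cams.camera_params('scene'); s=r.get_state(); u,v=map(int,project(C,s['tool_pos'])); print(u,v, project(C,s['tool_pos']+np.array([0,0,-.019])))
print(C['eye'])
b=b[v-50:v+50,u-50:u+50]
cv2.imwrite('pics/z2.png',np.hstack([cv2.convertScaleAbs(cv2.resize(a,(400,560)),alpha=1.8),cv2.convertScaleAbs(cv2.resize(b,(400,560),interpolation=cv2.INTER_CUBIC),alpha=1.8)]))
E
```

```text
295 229 (np.float64(295.27883569272706), np.float64(234.56521360135778))
[ 1.30678483 -0.26667078  1.23109981]
```

View pics/z2.png

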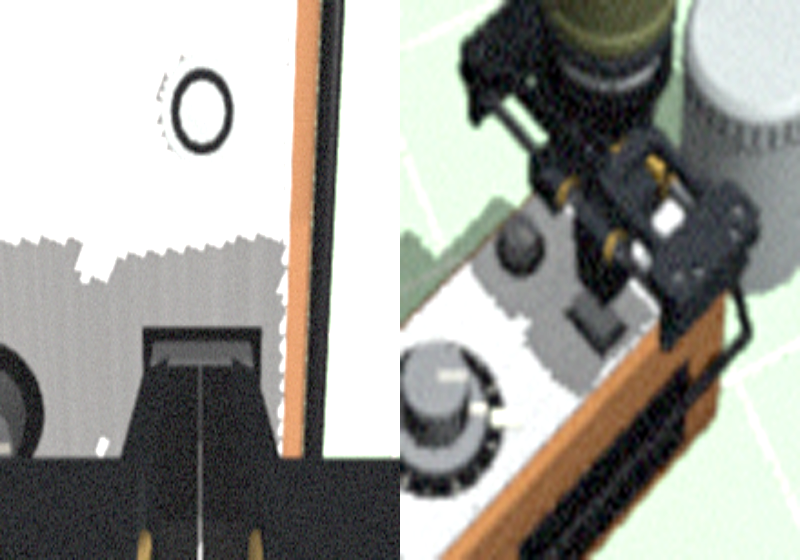

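The scene view shows the fingertips still above the button, so the tips stand shorter than stated when shut. I'll press on slowly, watching the force.

>>> {"method": "jog_arm", "body": {"turn": [[0,0,0],[0,0,0],[0,0,0],[0,0,0],[0,0,0],[0,0,0]], "translation": [[-0.003,0,0.0],[-0.003,0,0.001],[-0.003,0,0.002],[-0.003,0,0.003],[-0.003,0,0.004],[-0.003,0,0.004]], "grip": [1,1,1,1,1,1]}}

```text
clock: 14.0
tool_pos: [0.5921, 0.1078, 0.1561]
eef_rot: [0.591, 0.807, -0.0, -0.0]
contact_force: [0.7, -0.4, 0.4]
opening: 0.009
finger_force: 0.0
```

>>> {"method": "jog_arm", "body": {"turn": [[0,0,0],[0,0,0],[0,0,0],[0,0,0],[0,0,0]], "translation": [[0,0,0.001],[0,0,0.002],[0,0,0.003],[0,0,0.004],[0,0,0.004]], "grip": [1,1,1,1,1]}}

```text
clock: 14.62
tool_pos: [0.5921, 0.1078, 0.1521]
eef_rot: [0.591, 0.807, -0.0, -0.0]
contact_force: [0.5, -0.5, 0.3]
opening: 0.007
finger_force: 0.0
```

```bash
python3 - <<'E'
from h import *
np.set_printoptions(precision=4,suppress=True,linewidth=250)
s=r.get_state();Rm=R.from_quat(s['eef_rot']); print(s['tool_pos'],s['contact_force'],s['joint_torque'],s['opening'])
W=snap('wrist','w5.png'); CW=cams.camera_params('wrist'); S=snap('scene','s5.png'); CS=cams.camera_params('scene')
for c in ('wrist','scene'):
 for n in ['aerial_tip','aerial_well','button_top','radio','dial_grip']:
    print(c,n,[(np.round(d['position'],4),round(d['p'],2)) for d in models.place_of(c,n)[:2]])
print('proj TCP',project(CS,s['tool_pos']),'tip',project(CS,s['tool_pos']-[0,0,.019]),'button',project(CS,[.594,.1045,.15]))
g=cv2.cvtColor(S,cv2.COLOR_RGB2GRAY); print(g[218:250,282:312])
gw=cv2.cvtColor(W,cv2.COLOR_RGB2GRAY); print(gw[230:300:2,290].tolist()); print(gw[266,230:330:2].tolist())
E
```

```text
[0.5921 0.1078 0.1521] [ 0.5331 -0.5396  0.2632] [ -0.0009 -52.7314   0.9595 -12.0967  -0.0392   0.0107  -0.0003] 0.006900633267745264
wrist aerial_tip [(array([0.5755, 0.1589, 0.1324]), 0.95), (array([0.6106, 0.0232, 0.1506]), 0.45)]
wrist aerial_well [(array([0.5761, 0.1622, 0.1391]), 0.73)]
wrist button_top [(array([0.5903, 0.1053, 0.1466]), 0.8)]
wrist radio [(array([ 0.4894, -0.0502, -0.0021]), 0.63), (array([ 0.5781,  0.0592, -0.0026]), 0.56)]
wrist dial_grip []
scene aerial_tip []
scene aerial_well [(array([0.5768, 0.16  , 0.1386]), 0.76)]
scene button_top [(array([0.5908, 0.104 , 0.1541]), 0.54)]
scene radio [(array([0.5797, 0.0583, 0.003 ]), 0.73), (array([ 0.4913,  0.2795, -0.001 ]), 0.73)]
scene dial_grip [(array([ 0.595 , -0.0072,  0.1552]), 0.58)]
proj TCP (np.float64(294.4781681838564), np.float64(232.5855341729003)) tip (np.float64(294.3393661132865), np.float64(237.1300591228319)) button (np.float64(293.5822881385801), np.float64(234.1031995914882))
[[ 19  32  41  43  51  42  32  43  35  25  23   8  20  22  13  13  13  23  33  35  34  32  16  25  25  18  27  70 119 13
[... 3463 characters left out ...]
3  79  84  82  84  84  83  84  77  61  66  80  84  92  89  74  64  61  62  62  62  62  61  60  60  56  33]
 [140 124  94  83  84  83  82  83  84  83  74  57  67  83  86  89  85  70  63  59  63  59  62  63  62  61  57  44  27   4]
 [145 138 132 119  91  87  80  82  75  67  61  68  85  89  84  78  66  62  61  62  58  63  59  57  63  56  40  23  13  10]]
[96, 96, 96, 93, 94, 93, 101, 98, 100, 97, 25, 14, 19, 51, 52, 55, 53, 21, 24, 28, 28, 27, 16, 26, 22, 29, 20, 23, 16, 20, 22, 23, 21, 12, 22]
[98, 94, 97, 99, 101, 99, 52, 20, 28, 19, 17, 31, 38, 28, 26, 18, 26, 13, 28, 29, 21, 17, 43, 36, 19, 34, 12, 18, 21, 19, 24, 20, 33, 28, 21, 24, 13, 23, 16, 20, 78, 98, 96, 95, 94, 100, 92, 63, 94, 102]
```

>>> {"method": "jog_arm", "body": {"turn": [[0,0,0],[0,0,0],[0,0,0],[0,0,0],[0,0,0]], "translation": [[0,0,0.001],[0,0,0.002],[0,0,0.003],[0,0,0.004],[0,0,0.004]], "grip": [1,1,1,1,1]}}

```text
clock: 15.85
tool_pos: [0.5922, 0.1078, 0.1481]
eef_rot: [0.591, 0.807, -0.0, -0.0]
contact_force: [-0.4, -0.5, -0.3]
opening: 0.003
finger_force: 0.0
```

The image evidence (tips always at row 263) and the lack of contact suggest the real tips end about at the reported TCP. I'll continue down.

>>> {"method": "jog_arm", "body": {"turn": [[0,0,0],[0,0,0],[0,0,0],[0,0,0],[0,0,0]], "translation": [[-0.002,0,0.001],[-0.002,0,0.002],[-0.002,0,0.003],[-0.002,0,0.004],[-0.002,0,0.004]], "grip": [1,1,1,1,1]}}

```text
clock: 16.48
tool_pos: [0.593, 0.1063, 0.1442]
eef_rot: [0.591, 0.807, 0.0, 0.0]
contact_force: [-1.2, 3.2, 3.9]
opening: 0.007
finger_force: 2.0
```

Contact at last (3.9 N). A little further.

>>> {"method": "jog_arm", "body": {"turn": [[0,0,0],[0,0,0],[0,0,0]], "translation": [[0,0,0.001],[0,0,0.002],[0,0,0.002]], "grip": [1,1,1]}}

```text
clock: 16.85
tool_pos: [0.593, 0.1063, 0.1429]
eef_rot: [0.591, 0.807, 0.0, 0.0]
contact_force: [-1.9, 2.5, 8.6]
opening: 0.007
finger_force: 4.6
```

```bash
python3 - <<'E'
from h import *
np.set_printoptions(precision=4,suppress=True,linewidth=250)
for c in ('wrist','scene'):
 snap(c,c+'6.png')
 for n in ['aerial_tip','aerial_well','button_top','radio']:
    print(c,n,[(np.round(d['position'],4),round(d['p'],2)) for d in models.place_of(c,n)[:2]])
E
```

```text
wrist aerial_tip [(array([0.5727, 0.1554, 0.1687]), 0.63)]
wrist aerial_well [(array([0.5794, 0.1587, 0.1404]), 0.74)]
wrist button_top [(array([0.59  , 0.1062, 0.1456]), 0.61)]
wrist radio [(array([0.578 , 0.0555, 0.0023]), 0.95)]
scene aerial_tip []
scene aerial_well [(array([0.5759, 0.1622, 0.1397]), 0.77)]
scene button_top [(array([0.5926, 0.1052, 0.1477]), 0.38)]
scene radio [(array([0.5804, 0.0556, 0.0045]), 0.64)]
```

The aerial has popped up (cap found at z≈0.169). Now I'll lift, part-open, move over the aerial and descend partway.

>>> {"method": "jog_arm", "body": {"turn": [[0,0,0],[0,0,0],[0,0,0],[0,0,0],[0,0,0],[0,0,0],[0,0,0],[0,0,0],[0,0,0]], "translation": [[0,0,-0.005],[0,0,-0.025],[0,0,-0.055],[0.02,0,-0.06],[0.045,0,-0.06],[0.053,0,-0.06],[0.053,0,-0.06],[0.053,0,-0.06],[0.053,0,-0.06]], "grip": [1,1,1,0.5,0.5,0.5,0.5,0.5,0.5]}}

```text
clock: 18.48
tool_pos: [0.5771, 0.1553, 0.202]
eef_rot: [0.592, 0.806, -0.0, 0.0]
contact_force: [-0.0, 0.2, -0.2]
opening: 0.5
finger_force: 0.0
```

```bash
python3 - <<'E'
from h import *
np.set_printoptions(precision=4,suppress=True,linewidth=250)
s=r.get_state(); Rm=R.from_quat(s['eef_rot']); C=cams.camera_params('wrist'); snap('wrist','w7.png')
print(s['tool_pos'],s['opening'])
for n in ['aerial_tip','aerial_well','button_top']:
    print(n,[(np.round(d['position'],4),round(d['p'],2),Rm.inv().apply(d['position']-s['tool_pos'])) for d in models.place_of('wrist',n)[:2]])
m=models.masks_of('wrist','aerial_tip')
for k in m[:2]:
  v,u=np.nonzero(k['pixels']); print(k['p'],len(u),u.min(),u.max(),v.min(),v.max())
  p=ray(C,((u.min()+u.max())/2,v.min()+ (u.max()-u.min())/2),.174); print(p,Rm.inv().apply(p-s['tool_pos']))
cams.snapshot('top')
for n in ['dial_pointer','station_mark','dial_grip','aerial_tip']:
    print(n,[(np.round(d['position'],4),round(d['p'],2)) for d in models.place_of('top',n)[:1]])
E
```

```text
[0.5771 0.1553 0.202 ] 0.5003776528090801
aerial_tip [(array([0.5749, 0.1596, 0.1666]), 0.77, array([ 0.0048, -0.0008,  0.0354]))]
aerial_well [(array([0.5788, 0.1645, 0.1422]), 0.83, array([0.0083, 0.0044, 0.0598]))]
button_top [(array([0.5939, 0.1036, 0.1498]), 0.91, array([-0.0543,  0.0006,  0.0523])), (array([0.6166, 0.0214, 0.1506]), 0.26, array([-0.1395, -0.0024,  0.0515]))]
0.95 625 264 287 224 256
[0.5753 0.1645 0.174 ] [0.0094 0.001  0.028 ]
dial_pointer [(array([0.6146, 0.0217, 0.1519]), 0.85)]
station_mark []
dial_grip [(array([ 0.5965, -0.0031,  0.1583]), 0.74)]
aerial_tip []
```

>>> {"method": "jog_arm", "body": {"turn": [[0,0,0],[0,0,0],[0,0,0],[0,0,0],[0,0,0],[0,0,0]], "translation": [[0.004,0,0.01],[0.004,0,0.025],[0.004,0,0.038],[0.004,0,0.045],[0.004,0,0.049],[0.004,0,0.049]], "grip": [0.5,0.5,0.5,0.5,0.5,0.5]}}

```text
clock: 19.73
tool_pos: [0.5756, 0.1602, 0.1531]
eef_rot: [0.591, 0.807, -0.0, -0.0]
contact_force: [0.4, 0.5, 1.3]
opening: 0.502
finger_force: 0.0
```

Free so far. Down the rest of the way and close gently.

>>> {"method": "jog_arm", "body": {"turn": [[0,0,0],[0,0,0],[0,0,0],[0,0,0],[0,0,0],[0,0,0],[0,0,0],[0,0,0],[0,0,0]], "translation": [[0,0,0.003],[0,0,0.006],[0,0,0.008],[0,0,0.008],[0,0,0.008],[0,0,0.008],[0,0,0.008],[0,0,0.008],[0,0,0.008]], "grip": [0.5,0.5,0.5,0.7,0.85,1,1,1,1], "force": 12}}

```text
clock: 20.85
tool_pos: [0.5761, 0.1604, 0.1454]
eef_rot: [0.591, 0.807, 0.0, 0.0]
contact_force: [1.0, 0.4, -1.1]
opening: 0.134
finger_force: 12.0
```

Gripped on the cap: opening is about 13 mm and side force is small. Drawing to the first stop and slightly past it.

>>> {"method": "jog_arm", "body": {"turn": [[0,0,0],[0,0,0],[0,0,0],[0,0,0],[0,0,0],[0,0,0],[0,0,0],[0,0,0],[0,0,0],[0,0,0],[0,0,0]], "translation": [[0,0,-0.004],[0,0,-0.012],[0,0,-0.02],[0,0,-0.028],[0,0,-0.036],[0,0,-0.044],[0,0,-0.052],[0,0,-0.058],[0,0,-0.064],[0,0,-0.07],[0,0,-0.07]], "grip": [1,1,1,1,1,1,1,1,1,1,1], "force": 20}}

```text
clock: 22.22
tool_pos: [0.5759, 0.1604, 0.2156]
eef_rot: [0.591, 0.807, 0.0, 0.0]
contact_force: [3.4, 1.5, -0.3]
opening: 0.133
finger_force: 20.0
```

>>> {"method": "jog_arm", "body": {"turn": [[0,0,0],[0,0,0],[0,0,0],[0,0,0],[0,0,0],[0,0,0],[0,0,0],[0,0,0]], "translation": [[0,0.001,0],[0,0.001,-0.006],[0,0.001,-0.012],[0,0.001,-0.018],[0,0.001,-0.024],[0,0.001,-0.03],[0,0.001,-0.035],[0,0.001,-0.035]], "grip": [1,1,1,1,1,1,1,1]}}

```text
clock: 23.22
tool_pos: [0.5762, 0.1605, 0.2506]
eef_rot: [0.591, 0.807, -0.0, -0.0]
contact_force: [0.4, 0.1, -1.0]
opening: 0.135
finger_force: 20.0
```

```bash
python3 - <<'E'
from h import *
np.set_printoptions(precision=4,suppress=True,linewidth=250)
s=r.get_state(); print(s['tool_pos'],s['contact_force'],s['opening'],s['finger_force'])
for c in ('wrist','scene'):
 snap(c,c+'8.png')
 for n in ['aerial_tip','aerial_well','radio','dial_pointer','station_mark']:
    print(c,n,[(np.round(d['position'],4),round(d['p'],2)) for d in models.place_of(c,n)[:2]])
E
```

```text
[0.5762 0.1605 0.2506] [ 0.3532  0.1215 -0.9657] 0.13484708167052353 19.99998489394784
wrist aerial_tip [(array([0.5747, 0.16  , 0.2732]), 0.63)]
wrist aerial_well [(array([0.5802, 0.1603, 0.1395]), 0.87)]
wrist radio [(array([ 0.5816,  0.0582, -0.0001]), 0.86), (array([ 0.4888,  0.2799, -0.0006]), 0.36)]
wrist dial_pointer []
wrist station_mark []
scene aerial_tip [(array([0.5776, 0.1605, 0.2715]), 0.49)]
scene aerial_well []
scene radio [(array([0.5779, 0.0559, 0.0034]), 0.84), (array([0.5749, 0.1624, 0.1376]), 0.47)]
scene dial_pointer [(array([0.6093, 0.0179, 0.1488]), 0.59)]
scene station_mark [(array([0.5897, 0.1054, 0.1555]), 0.32)]
```

The cap follows. Now the last stretch, slowly.

>>> {"method": "jog_arm", "body": {"turn": [[0,0,0],[0,0,0],[0,0,0],[0,0,0],[0,0,0]], "translation": [[0,0,-0.004],[0,0,-0.008],[0,0,-0.011],[0,0,-0.013],[0,0,-0.013]], "grip": [1,1,1,1,1]}}

```text
clock: 24.45
tool_pos: [0.5765, 0.1605, 0.2635]
eef_rot: [0.591, 0.807, 0.0, -0.0]
contact_force: [-2.2, -0.5, -0.7]
opening: 0.134
finger_force: 20.0
```

>>> {"method": "jog_arm", "body": {"turn": [[0,0,0],[0,0,0],[0,0,0],[0,0,0]], "translation": [[0,-0.0005,-0.0005],[0,-0.0005,-0.001],[0,-0.0005,-0.0015],[0,-0.0005,-0.0015]], "grip": [1,1,1,1]}}

```text
clock: 24.95
tool_pos: [0.5763, 0.1605, 0.2648]
eef_rot: [0.591, 0.807, 0.0, 0.0]
contact_force: [0.0, -0.6, -2.5]
opening: 0.133
finger_force: 20.0
```

>>> {"method": "jog_arm", "body": {"turn": [[0,0,0],[0,0,0],[0,0,0]], "translation": [[0,0,-0.0005],[0,0,-0.001],[0,0,-0.001]], "grip": [1,1,1]}}

```text
clock: 25.32
tool_pos: [0.5761, 0.1605, 0.2655]
eef_rot: [0.591, 0.807, -0.0, -0.0]
contact_force: [-0.1, 0.3, -5.2]
opening: 0.132
finger_force: 20.0
```

```bash
python3 - <<'E'
from h import *
np.set_printoptions(precision=4,suppress=True,linewidth=250)
for c in ('wrist','scene','top'):
 snap(c,c+'9.png')
 for n in ['aerial_tip','radio','dial_pointer','station_mark']:
    print(c,n,[(np.round(d['position'],4),round(d['p'],2)) for d in models.place_of(c,n)[:2]])
s=r.get_state(); print(s['clock'],s['tool_pos'],s['contact_force'],s['opening'],s['finger_force'])
E
```

```text
wrist aerial_tip [(array([0.5755, 0.1595, 0.2867]), 0.83), (array([0.4883, 0.2797, 0.0032]), 0.65)]
wrist radio [(array([ 0.5796,  0.0554, -0.0002]), 0.97)]
wrist dial_pointer [(array([ 0.5975, -0.0048,  0.1617]), 0.41)]
wrist station_mark [(array([0.614 , 0.0218, 0.1481]), 0.64)]
scene aerial_tip [(array([0.5758, 0.1593, 0.2899]), 0.52)]
scene radio [(array([0.5802, 0.055 , 0.004 ]), 0.57)]
scene dial_pointer [(array([0.6121, 0.0217, 0.1494]), 0.91)]
scene station_mark [(array([0.6135, 0.0215, 0.1497]), 0.43)]
top aerial_tip [(array([ 0.4825, -0.0457,  0.0001]), 0.71)]
top radio [(array([ 0.5957, -0.0017,  0.158 ]), 0.34)]
top dial_pointer [(array([0.6119, 0.0237, 0.1503]), 0.66)]
top station_mark []
26.075 [0.576  0.1604 0.2656] [ 0.681   0.4605 -7.0112] 0.13422737972046872 20.001793205738068
```

At the second stop: hard end at 5–7 N, cap at about 0.286, pointer on the mark. I'll ease slightly, settle and hand in.

>>> {"method": "jog_arm", "body": {"turn": [[0,0,0],[0,0,0],[0,0,0],[0,0,0]], "translation": [[0,0,0.0003],[0,0,0.0003],[0,0,0.0003],[0,0,0.0003]], "grip": [1,1,1,1]}}

```text
clock: 26.58
tool_pos: [0.5761, 0.1604, 0.2655]
eef_rot: [0.591, 0.807, 0.0, -0.0]
contact_force: [0.0, -0.6, -4.9]
opening: 0.132
finger_force: 20.0
```

```bash
python3 - <<'E'
from h import *
s=r.get_state(); print(s['clock'],s['tool_pos'],s['contact_force'],s['finger_force'])
if abs(s['contact_force'][2])<10: print(r.finish_job())
E
```

```text
26.575 [0.57608663 0.16044993 0.26549326] [ 0.02717951 -0.57922092 -4.8775853 ] 20.00073255971074
the job is handed in; nothing more can be done
None
```

The job is handed in at 26.6 s, verdict not reported: the pointer is on the tab to within about 2 mm by camera, and the aerial popped up and is drawn to the second stop with its cap still gripped at 20 N.

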